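# Build and lock coloured lens stacks

### The job

For every lens blank on the white mat, build a stack in a cell of its own in the aluminium holder (any cell): the spacer of the blank's colour at the bottom, the blank on it, and the retaining ring of the same colour on top, all lying flat. When all the stacks are built, push the locking rod from either end through both of the holder's eyelets, over the stacks, until its grip is up against the end plate, and let go; spacers and rings whose colour has no blank are not needed. Do not shift or knock over the bottles and the vial.

Things in the scene. Friction and masses are not known exactly. Their poses are not given: they have to be found in the camera images.
- parts_mat: white mat lying on the bench, 300 x 300 x 2 mm, fixed for the run; origin under its centre. All spacers, lens blanks and rings start flat on it, about 85 mm apart, in mixed-up places
- spacer_red: red opaque spacer: plain tall tube ring, 40 mm outside diameter, wide 31 mm bore, 14 mm high; origin at its centre, z along its axis, either face may be up; 30 g
- lens_red: red tinted glass lens blank: plain solid disc without a bore, 40 mm diameter, 10 mm thick; origin at its centre, z along its axis, either face may be up; 30 g; may be absent
- ring_red: red opaque retaining ring: 40 mm outside diameter, narrow 18 mm bore, 10 mm high, four black spanner slots in each face; origin at its centre, z along its axis, either face may be up; 30 g
- spacer_blue: blue opaque spacer: plain tall tube ring, 40 mm outside diameter, wide 31 mm bore, 14 mm high; origin at its centre, z along its axis, either face may be up; 30 g
- lens_blue: blue tinted glass lens blank: plain solid disc without a bore, 40 mm diameter, 10 mm thick; origin at its centre, z along its axis, either face may be up; 30 g; may be absent
- ring_blue: blue opaque retaining ring: 40 mm outside diameter, narrow 18 mm bore, 10 mm high, four black spanner slots in each face; origin at its centre, z along its axis, either face may be up; 30 g
- spacer_yellow: yellow opaque spacer: plain tall tube ring, 40 mm outside diameter, wide 31 mm bore, 14 mm high; origin at its centre, z along its axis, either face may be up; 30 g
- lens_yellow: yellow tinted glass lens blank: plain solid disc without a bore, 40 mm diameter, 10 mm thick; origin at its centre, z along its axis, either face may be up; 30 g; may be absent
- ring_yellow: yellow opaque retaining ring: 40 mm outside diameter, narrow 18 mm bore, 10 mm high, four black spanner slots in each face; origin at its centre, z along its axis, either face may be up; 30 g
- holder: aluminium holder, fixed for the run: base plate 70 (x) x 204 (y) x 8 mm, origin under its centre, y along its row of three cells 56 mm apart. A cell is the space between four 6 mm posts (2 mm play for a part), open toward holder -x and +x for fingers that close along x. An upright plate with an eyelet stands at each end, top 72 mm above the bench; a full stack's top is 42 mm above it
- cell_right (a point): centre of the floor of the holder's cell at its -y end (marked by a black spot), 8 mm above the bench. Posts stand at x +-16.5, y +-18.5 mm from it (holder axes) and rise 30 mm above it, pointed over the top 6 mm
- cell_middle (a point): centre of the floor of the holder's cell at its middle (marked by a black spot), 8 mm above the bench. Posts stand at x +-16.5, y +-18.5 mm from it (holder axes) and rise 30 mm above it, pointed over the top 6 mm
- cell_left (a point): centre of the floor of the holder's cell at its +y end (marked by a black spot), 8 mm above the bench. Posts stand at x +-16.5, y +-18.5 mm from it (holder axes) and rise 30 mm above it, pointed over the top 6 mm
- eye_right (a point): centre of the eyelet in the holder's -y end plate (36 mm wide, 8 mm thick; round hole of 13 mm along y), at that plate's outer face, 92 mm from the holder's centre, 54 mm above the bench
- eye_left (a point): centre of the eyelet in the holder's +y end plate (36 mm wide, 8 mm thick; round hole of 13 mm along y), at that plate's outer face, 92 mm from the holder's centre, 54 mm above the bench
- locking_rod: locking rod, about 110 g, lying on the bench on the robot's side of the holder: orange ribbed grip 14 mm wide (x) x 50 mm long (y) x 22 mm high, origin under the grip's centre; from the grip's +y face a steel shaft of 8 mm diameter runs along +y, 198 mm long, axis 11 mm above the grip's underside, the last 10 mm tapering to a 3 mm tip. Centre of mass within the grip: hold it there
- rod_tip (a point): tip of the locking rod's shaft, on its axis
- rod_shoulder (a point): where the shaft leaves the grip (the shoulder that butts against the eyelet plate), on the shaft's axis
- water_bottle: white bottle, 48 mm diameter, 105 mm high, a bystander; origin under its centre
- dye_bottle: amber bottle with a black cap, 34 mm diameter, 62 mm high, a bystander; origin under its centre
- vial: small vial with a white cap, 21 mm diameter, 45 mm high, a bystander; origin under its centre

How it is judged:
On the way, in this order (a step that is already met when the one before it is completed fails the run):
1. every lens blank present stands in a cell on the spacer of its colour with the ring of its colour on top ((horizontal distance between lens_red and cell_right below 0.005 m or horizontal distance between lens_red and cell_middle below 0.005 m or horizontal distance between lens_red and cell_left below 0.005 m) and z of lens_red in the frame of holder between 0.0253 and 0.029 m and angle between the z axis of each of lens_red, lens_blue, lens_yellow and the z axis of holder, either way round below 0.12 rad and horizontal distance between each of spacer_red, ring_red and lens_red below 0.006 m and distance between spacer_red and lens_red between 0.0105 and 0.0145 m and distance between ring_red and lens_red between 0.0085 and 0.0125 m and (horizontal distance between lens_blue and cell_right below 0.005 m or horizontal distance between lens_blue and cell_middle below 0.005 m or horizontal distance between lens_blue and cell_left below 0.005 m) and z of lens_blue in the frame of holder between 0.0253 and 0.029 m and horizontal distance between each of spacer_blue, ring_blue and lens_blue below 0.006 m and distance between spacer_blue and lens_blue between 0.0105 and 0.0145 m and distance between ring_blue and lens_blue between 0.0085 and 0.0125 m and (horizontal distance between lens_yellow and cell_right below 0.005 m or horizontal distance between lens_yellow and cell_middle below 0.005 m or horizontal distance between lens_yellow and cell_left below 0.005 m) and z of lens_yellow in the frame of holder between 0.0253 and 0.029 m and horizontal distance between each of spacer_yellow, ring_yellow and lens_yellow below 0.006 m and distance between spacer_yellow and lens_yellow between 0.0105 and 0.0145 m and distance between ring_yellow and lens_yellow between 0.0085 and 0.0125 m), for 0.2 s.
2. the locking rod is through both eyelets, grip up against the end plate (((distance between rod_shoulder and eye_right below 0.01 m and distance between rod_tip and eye_left below 0.025 m) or (distance between rod_shoulder and eye_left below 0.01 m and distance between rod_tip and eye_right below 0.025 m)) and angle between the y axis of locking_rod and the y axis of holder, either way round below 0.06 rad), for 0.2 s.
At the end, for the whole second after the job is handed in: Each blank present lies flat within 5 mm of a cell's centre, its own centre 25.3-29 mm up, between the spacer (below) and ring (above) of its colour, each within 6 mm sideways; rod at rest through both eyelets, shoulder within 10 mm of one, tip within 25 mm of the other, aligned to 0.06 rad (all of step 1 and all of step 2 and linear speed of locking_rod below 0.02 m/s); the robot touches nothing.
It fails at once if the water_bottle is shifted more than 30 mm or tipped (distance of water_bottle from where it was at the start of the episode above 0.03 m or angle between water_bottle's own z axis and vertical above 0.5 rad).
It fails at once if the dye_bottle is shifted more than 30 mm or tipped (distance of dye_bottle from where it was at the start of the episode above 0.03 m or angle between dye_bottle's own z axis and vertical above 0.5 rad).
It fails at once if the vial is shifted more than 30 mm or tipped (distance of vial from where it was at the start of the episode above 0.03 m or angle between vial's own z axis and vertical above 0.5 rad).
Of lens_red, lens_blue, lens_yellow only 2 to 3 are there at a start; the rules pass over those that are not, and their reading is None.
At some moment in a run one of spacer_red, lens_red, ring_red, spacer_blue, lens_blue, ring_blue, spacer_yellow, lens_yellow, ring_yellow, locking_rod may be knocked a few centimetres aside while the robot is not near it.
It also fails if it takes over 210 s, if anything falls off the work surface, if the arm or the gripper's body presses on something with over 40 N, if the wrist force passes 120 N, or if a joint passes its speed limit or range.

### The arm

A 6-joint arm with a two-finger parallel gripper is mounted at the origin on a cart in front of the work surface, level with it; the furniture and walls round the work are solid. World frame = base frame: x ahead of the robot, y to its left, z up, the work surface at z = 0. Lengths are in m, angles in rad, forces in N, time in s.
With the tool pointing down it reaches from about 0.275 to 0.875 m from the base axis. Payload 12.5 kg.
Tool frame: the origin (TCP) lies at the very end of the fingers, on their centre line; the grasp point (between the pads) lies 19 mm behind it; x points along the fingers, y is the direction in which the jaws open and shut, and the axes are right-handed (so a half turn about x gives the same grasp; the last joint's range is limited). The gripper opens to 85 mm and grips with 20 to 120 N. Pads are 22 mm wide; open, the fingers measure 114 mm over their backs; the gripper's body (76 mm by 85 mm) begins 54 mm behind the grasp point. The pads swing forward as they close: fully open they stand 13 mm farther back than shut.
Start: joints at [1.24, 0.351, 1.652, -0, 1.139, -0.085], TCP at [0.134, 0.533, 0.231] pointing down, gripper open.
Joint ranges: [-2.75, 2.75], [-0.79, 2.1], [0.01, 2.65], [-1.57, 4.71], [0.07, 3.14], [-2.87, 2.87]. Speed limits (rad/s): [2.22, 2.22, 2.79, 3.14, 3.14, 3.14].

### API

Orientations are given as a 3x3 rotation matrix whose columns are the frame's x, y, z axes.
In Python, from bench import manip gives the robot as it stands. Calls block until the motion is done:
- manip.move_ptp(position, orientation): joint-space move of the TCP to a pose.
- manip.move_l(position, attitude=None, max_speed=0.15): straight line of the TCP; attitude=None keeps the orientation; max_speed is the mean speed in m/s.
- manip.move_j(angles): joint-space move.
- manip.set_gripper(opening, effort=None): opening from 0.0 (shut) to 1.0 (fully open); effort is the grip in N (None keeps the last); returns when the fingers have stopped.
- manip.dwell(seconds).
- manip.inverse_kinematics(position, orientation): joint angles nearest the present ones, or None.
- manip.grab_frame(name): name is "scene" or "top" or "wrist"; returns (picture, depth): 420x560x3 uint8, red, green, blue; 420x560 float32, m along the optical axis (not along the pixel's ray), 0 where there is no reading.
- manip.get_calibration(name): a dict with "camera_matrix" (3x3 intrinsics, pixels), "k1" (the pictures are not rectified: a ray, as slopes to the right and down, at radius r is drawn at 1 + k1 r^2 times it, then the intrinsics apply), "R" (3x3) and "t" (3): a world point X has camera coordinates R X + t. Camera axes: x right, y down, z forward; pixel columns grow to the right and rows downward; lengths in m; the calibration is good to about 2 mm. A picture is of the moment at which its call begins: read the wrist's pose just before it. get_calibration takes no time and is no camera call; for the wrist camera it gives the pose at the moment of the call.
A pose or a line that the arm cannot do raises manip.Unreachable and nothing moves.
- manip.sign_off(): hands the job in, once; it reports no verdict.
Trained networks look in the newest picture that a camera, given by its name, has taken for a name from the list of things; names that differ only in an ending like _2 or _b are one class to them, and where a whole thing is asked for, a point or a joint stands for the part that bears it (a point fixed in the world has none). Each returns a list of dicts, best first, with "confidence" (0 to 1); they miss things now and then, are a little off and sometimes report something else, mostly with a low value. They report only what shows in the picture. A call takes as long as a camera call.
- manip.look_for(camera, name): "at" ([x, y, z] in m, in world coordinates, good to about 4 mm: the middle of the surface that is visible of it).
Readings, each from a call of its own:
- manip.current_time(): time.
- manip.current_qpos(): joint angles.
- manip.current_joint_vel(): joint speeds.
- manip.current_joint_torque(): joint torques, N m.
- manip.current_ee_pos(): TCP position.
- manip.current_tcp_rot(): TCP orientation.
- manip.current_force(): force on the tool from outside, world axes, zero at the start.
- manip.current_ft_torque(): the same for the moment, N m.
- manip.current_grip_width(): opening from 0.0 (shut) to 1.0 (fully open).
Only numpy, scipy, OpenCV 4.12 (cv2) and the standard library are available. Lean on these libraries where they do the work, as an engineer would, in place of code of your own. Each camera call takes 0.05 s, during which the arm holds its last target. There are 200 camera calls.

## Working session

There is one attempt and no reset: what is moved stays moved. The work goes in short steps, each a Python script; the robot and the scene stay as the last script left them, time stands still between calls to the robot, and variables do not carry over. Pictures are saved under pics/ and viewed, on a budget of 14 in all, crops included, one or two more only if the job needs it, and the job is handed in when it is done.

```bash
ls; mkdir -p pics; python3 - <<'E'
from bench import manip as m
import cv2,numpy as np
for c in("top","scene"):
    p,d=m.grab_frame(c); cv2.imwrite(f"pics/{c}0.png",p[:,:,::-1])
    k=m.get_calibration(c); print(c,k["camera_matrix"].tolist(),k["k1"],(-k["R"].T@k["t"]).round(3),k["R"].round(2).tolist())
names=[f"{a}_{c}" for a in("spacer","lens","ring") for c in("red","blue","yellow")]+["holder","locking_rod","water_bottle","dye_bottle","vial"]
for n in names:
    print(n,[(np.round(r["at"],3).tolist(),round(r["confidence"],2)) for r in m.look_for("top",n)[:3]])
print(m.current_time())
k=m.get_calibration("wrist");print(k["camera_matrix"].tolist(),k["k1"],(-k["R"].T@k["t"]).round(3),k["R"].round(2).tolist(),m.current_ee_pos(),m.current_tcp_rot())
E
```

```text
pics
top [[413.30838856727337, 0.0, 285.97461156271635], [0.0, 413.30838856727337, 210.56426187603796], [0.0, 0.0, 1.0]] -0.003888308162822618 [ 0.424 -0.014  1.545] [[-0.0, -1.0, -0.01], [-1.0, 0.01, -0.06], [0.06, 0.01, -1.0]]
scene [[408.44749306345227, 0.0, 274.9457208774251], [0.0, 408.44749306345227, 206.3132784208162], [0.0, 0.0, 1.0]] 0.008285501305708282 [-0.057 -0.868  0.505] [[0.82, -0.57, 0.02], [-0.2, -0.32, -0.93], [0.53, 0.76, -0.38]]
spacer_red [([0.598, -0.266, 0.012], 0.56)]
spacer_blue []
spacer_yellow []
lens_red [([0.435, 0.156, 0.013], 0.52)]
lens_blue [([0.439, -0.151, 0.014], 0.6), ([0.453, -0.418, 0.048], 0.54)]
lens_yellow [([0.608, -0.174, 0.014], 0.49)]
ring_red [([0.602, -0.265, 0.014], 0.61)]
ring_blue [([0.433, -0.241, 0.011], 0.51), ([0.601, -0.266, 0.013], 0.45), ([0.434, 0.155, 0.014], 0.45)]
ring_yellow []
holder [([0.555, 0.205, 0.008], 0.56)]
locking_rod [([0.432, 0.161, 0.014], 0.67)]
water_bottle [([0.468, 0.412, 0.079], 0.59)]
dye_bottle [([0.454, -0.42, 0.05], 0.5)]
vial []
0.8
[[345.4086242627175, 0.0, 276.394951926908], [0.0, 345.4086242627175, 209.71401623011897], [0.0, 0.0, 1.0]] -0.04338454914575893 [0.063 0.551 0.375] [[0.24, 0.97, -0.0], [0.93, -0.23, 0.29], [0.28, -0.07, -0.96]] [0.13379199 0.53348003 0.23130287] [[ 5.72018385e-06  2.43319273e-01  9.69946252e-01]
 [ 4.48321074e-05  9.69946251e-01 -2.43319273e-01]
 [-9.99999999e-01  4.48765655e-05 -5.36024491e-06]]
```

View pics/top0.png

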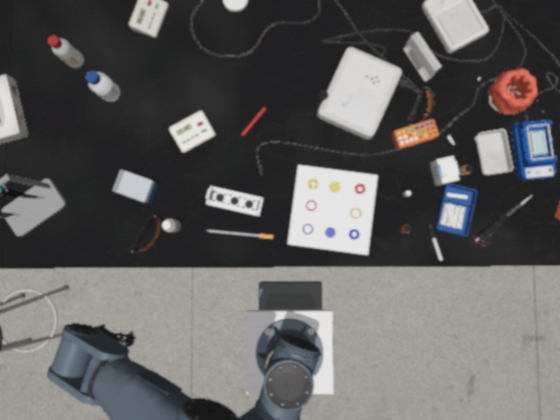

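View pics/scene0.png

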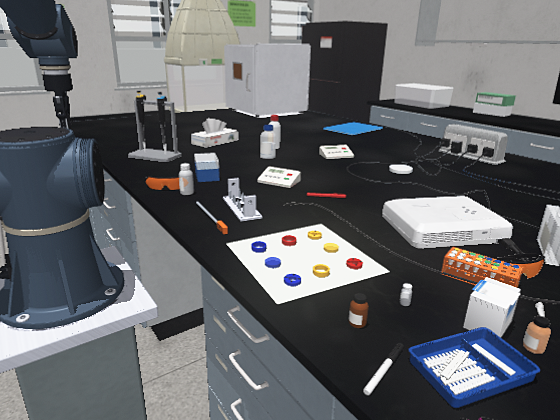

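```bash
cat > h.py <<'E'
from bench import manip as m
import cv2,numpy as np
def rot(a):
    c,s=np.cos(a),np.sin(a); return np.array([[0,c,s],[0,s,-c],[-1,0,0]],float)
def snap(c,name=None):
    k=m.get_calibration(c); p,d=m.grab_frame(c)
    if name: cv2.imwrite(f"pics/{name}.png",p[:,:,::-1])
    return p,d,k
def ray(k,uv):
    "unit-depth rays in the camera for pixels, distortion removed"
    q=np.atleast_2d(np.asarray(uv,float)); q=(q-k["camera_matrix"][:2,2])/k["camera_matrix"][0,0]; s=q.copy()
    for _ in range(8): s=q/(1+k["k1"]*(s**2).sum(1,keepdims=True))
    return np.c_[s,np.ones(len(s))]
def at_z(k,uv,z):
    r=ray(k,uv)@k["R"]; c=-k["R"].T@k["t"]; return c+r*((z-c[2])/r[:,2:])
def proj(k,X):
    q=np.atleast_2d(X)@k["R"].T+k["t"]; s=q[:,:2]/q[:,2:]; s=s*(1+k["k1"]*(s**2).sum(1,keepdims=True))
    return s*k["camera_matrix"][0,0]+k["camera_matrix"][:2,2]
def cloud(k,d):
    v,u=np.mgrid[:d.shape[0],:d.shape[1]]; r=ray(k,np.c_[u.ravel(),v.ravel()])*d.reshape(-1,1)
    return ((r-k["t"])@k["R"]).reshape(*d.shape,3)
def colour_mask(p,c):
    h=cv2.cvtColor(p,cv2.COLOR_RGB2HSV); H,S,V=h[...,0],h[...,1],h[...,2]
    t={"red":(H<8)|(H>170),"yellow":(H>18)&(H<36),"blue":(H>105)&(H<130)}[c]
    return (t&(S>110)&(V>70)).astype(np.uint8)
E
python3 - <<'E'
from h import *
for i,(x,y) in enumerate([(0.45,-0.19),(0.47,0.2)]):
    m.move_ptp([x,y,0.36],rot(np.pi/2)); m.dwell(.2)
    p,d,k=snap("wrist",f"w{i}"); np.savez(f"w{i}.npz",p=p,d=d,**k)
    for n in [f"{a}_{c}" for a in("spacer","lens","ring") for c in("red","blue","yellow")] if i==0 else ["holder","locking_rod","vial"]:
        print(n,[(np.round(r["at"],3).tolist(),round(r["confidence"],2)) for r in m.look_for("wrist",n)[:3]])
print(m.current_time())
E
```

```text
spacer_red [([0.547, 0.172, 0.011], 0.63), ([0.538, -0.084, 0.016], 0.55)]
spacer_blue [([0.453, -0.074, 0.016], 0.88), ([0.543, 0.174, 0.012], 0.43), ([0.578, -0.432, 0.031], 0.25)]
spacer_yellow [([0.509, -0.251, 0.012], 0.58)]
lens_red []
lens_blue [([0.441, -0.151, 0.01], 0.69), ([0.508, -0.25, 0.012], 0.15)]
lens_yellow [([0.607, -0.175, 0.005], 0.73)]
ring_red [([0.599, -0.264, 0.018], 0.68)]
ring_blue [([0.427, -0.246, 0.011], 0.62)]
ring_yellow [([0.622, -0.091, 0.015], 0.92), ([0.608, -0.176, 0.008], 0.19)]
holder [([0.56, 0.203, 0.011], 0.59)]
locking_rod [([0.435, 0.158, 0.015], 0.69)]
vial []
6.1667
```

View pics/w0.png

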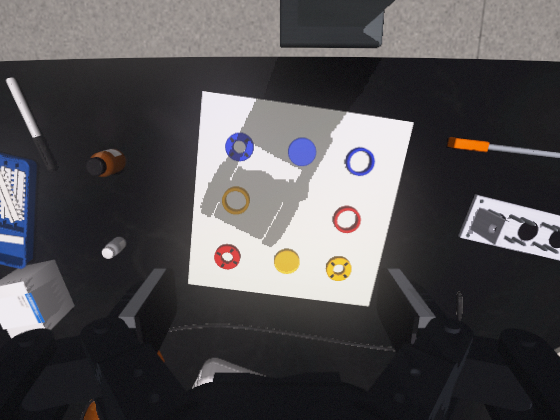

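View pics/w1.png

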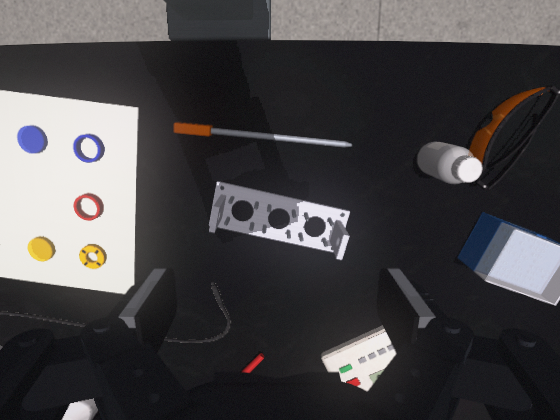

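```bash
cat >> h.py <<'E'
A=None
def circ(x,y,z,r=.02):
    t=np.linspace(0,2*np.pi,60); return np.c_[x+r*np.cos(t),y+r*np.sin(t),np.full(60,z)]
def cen(pts):
    M=cv2.moments(cv2.convexHull(np.float32(pts))); return np.array([M["m10"],M["m01"]])/M["m00"],M["m00"]
def fit_cyl(p,k,c,z0,z1,guess):
    "x,y of an upright 40 mm disc of colour c between heights z0 and z1; returns (xy, area ratio)"
    mk=cv2.morphologyEx(colour_mask(p,c),cv2.MORPH_CLOSE,np.ones((3,3)))
    cs=[q for q in cv2.findContours(mk,cv2.RETR_EXTERNAL,cv2.CHAIN_APPROX_NONE)[0] if cv2.contourArea(cv2.convexHull(q))>60]
    if not cs: return None
    xy=np.array(guess[:2],float)
    q=min(cs,key=lambda q:np.linalg.norm(at_z(k,cen(q[:,0])[0],(z0+z1)/2)[0,:2]-xy))
    g,a=cen(q[:,0])
    for _ in range(3):
        f=lambda s:cen(np.r_[proj(k,circ(*s,z0)),proj(k,circ(*s,z1))])
        o,b=f(xy); J=np.c_[f(xy+[.002,0])[0]-o,f(xy+[0,.002])[0]-o]/.002
        xy=xy+np.linalg.solve(J,g-o)
    return xy,a/b
H={"spacer":.014,"lens":.010,"ring":.010}
E
python3 - <<'E'
from h import *
W=[dict(np.load(f"w{i}.npz")) for i in(0,1)]
for n,g in dict(spacer_blue=(.453,-.074),lens_blue=(.441,-.151),ring_blue=(.427,-.246),spacer_yellow=(.509,-.251),lens_yellow=(.607,-.175),ring_yellow=(.622,-.091)).items():
    s,c=n.split("_"); k=W[0]; print(n,fit_cyl(k["p"],k,c,.002,.002+H[s],g))
k=W[1]
C=at_z(k,[(242,210),(278,218),(314,227)],.008); print(C.round(4)); d=C[2]-C[0]; print(np.linalg.norm(d),np.arctan2(d[1],d[0]))
X=cloud(k,k["d"]); s=X[(X[...,2]>.05)&(X[...,2]<.085)&(abs(X[...,0]-.56)<.12)&(abs(X[...,1]-.2)<.15)]; print(len(s),s.min(0),s.max(0))
a=np.arctan2(d[1],d[0])-np.pi/2
for aa in (a,a+np.pi):
  for q in (C[0],C[1],C[2],(.427,-.246,0),(.622,-.09,0)): 
    r=m.inverse_kinematics([q[0],q[1],.1],rot(aa)); print(aa, None if r is None else np.round(r,2))
E
```

```text
spacer_blue (array([ 0.45244198, -0.07034782]), 0.8638780317341171)
lens_blue (array([ 0.43883859, -0.1543284 ]), 0.9018107285089164)
ring_blue (array([ 0.43178279, -0.24362005]), 0.8832166856026302)
spacer_yellow (array([ 0.51085792, -0.2515663 ]), 0.855553366665391)
lens_yellow (array([ 0.61068702, -0.17485008]), 0.8462218882566509)
ring_yellow (array([ 0.62395047, -0.09227913]), 0.8336836573411768)
[[0.5462 0.147  0.008 ]
 [0.5588 0.201  0.008 ]
 [0.5733 0.2558 0.008 ]]
0.11212425361272103 1.3258174354090646
509 [0.52022855 0.10920788 0.05010362] [0.5961894  0.29583753 0.07619857]
-0.24497889138583195 [ 0.18  0.54  1.72 -0.    0.88  0.43]
-0.24497889138583195 [ 0.27  0.59  1.64 -0.    0.91  0.51]
-0.24497889138583195 [ 0.35  0.64  1.54 -0.    0.96  0.59]
-0.24497889138583195 [-0.62  0.44  1.91 -0.    0.8  -0.37]
-0.24497889138583195 [-0.22  0.64  1.54 -0.    0.96  0.03]
2.896613762203961 [ 0.18  0.54  1.72 -0.    0.88 -2.72]
2.896613762203961 [ 0.27  0.59  1.64 -0.    0.91 -2.63]
2.896613762203961 [ 0.35  0.64  1.54 -0.    0.96 -2.55]
2.896613762203961 [-0.62  0.44  1.91 -0.    0.8   2.77]
2.896613762203961 None
```

```bash
sed -i 's/^A=None/A=-.245/' h.py; python3 - <<'E'
from h import *
for n,c in dict(right=(.5462,.147),middle=(.5588,.201)).items():
    m.move_ptp([*c,.115],rot(A)); m.dwell(.2)
    p,d,k=snap("wrist","cell_"+n); np.savez(f"cell_{n}.npz",p=p,d=d,**k)
    print(proj(k,[[*c,.008]]).round(0))
a,b=[cv2.imread(f"pics/cell_{n}.png") for n in("right","middle")]
cv2.imwrite("pics/cells.png",np.vstack([a[60:350],b[60:350]]))
m.move_ptp([.527,-.165,.1],rot(A)); m.set_gripper(.48); m.dwell(.2)
m.move_l([.527,-.165,.02],max_speed=.1); m.dwell(.3); f0=m.current_force(); print(f0)
z=.02
while z>-.012:
    z-=.001; m.move_l([.527,-.165,z],max_speed=.03); f=m.current_force()-f0
    if f[2]>3: break
print(z,f,m.current_ee_pos()); m.move_l([.527,-.165,.08],max_speed=.15); print(m.current_time())
E
```

```text
[[276. 207.]]
[[276. 206.]]
[-0.41163173  0.46603377  0.01731976]
-1.0408340855860843e-17 [-1.82381693 -0.55601315  6.6621195 ] [ 5.27132393e-01 -1.65065620e-01  4.35435597e-04]
17.5083
```

View pics/cells.png

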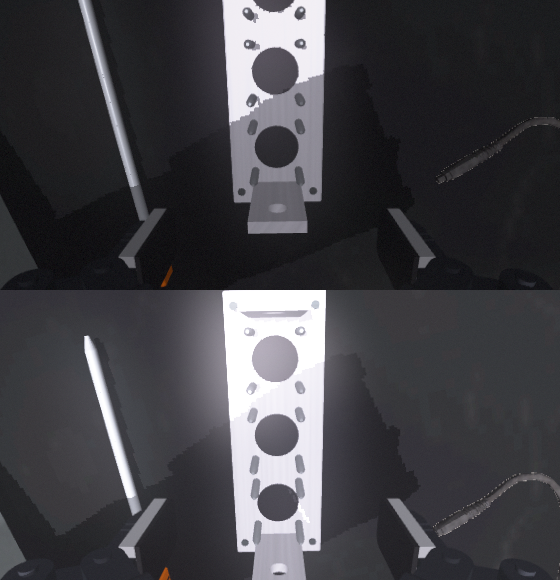

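```bash
cat >> h.py <<'E'
def spot(n,guess):
    D=np.load(f"cell_{n}.npz"); k=dict(D); g=proj(k,[[*guess,.008]])[0]
    mk=(D["p"].max(2)<75).astype(np.uint8); _,lab,st,ce=cv2.connectedComponentsWithStats(mk)
    ok=[j for j in range(1,len(st)) if 600<st[j,4]<3000]; j=min(ok,key=lambda j:np.linalg.norm(ce[j]-g))
    return at_z(k,ce[j],.008)[0,:2],st[j].tolist()
G={"spacer_blue":(.4524,-.0703),"lens_blue":(.4388,-.1543),"ring_blue":(.4318,-.2436),"spacer_yellow":(.5109,-.2516),"lens_yellow":(.6107,-.1749),"ring_yellow":(.6240,-.0923)}
B={"spacer":.008,"lens":.022,"ring":.032}
def see(name,guess,base,dx=(0,0)):
    s,c=name.split("_"); p,d,k=snap("wrist",f"last"); return fit_cyl(p,k,c,base,base+H[s],guess)
def pick_place(name,cell):
    s,c=name.split("_"); g=np.array(G[name])
    m.set_gripper(.68,30); m.move_ptp([*g,.12],rot(A))
    for i in range(2):
        m.dwell(.15); r=see(name,g,.002); print(name,r)
        if r is None or np.linalg.norm(r[0]-g)>.07 or not .8<r[1]<1.15: print("STOP look"); return False
        mv=np.linalg.norm(r[0]-g); g=r[0]
        if mv<.006: break
        m.move_ptp([*g,.12],rot(A))
    m.move_l([*g,.06],max_speed=.2); m.move_l([*g,.003],max_speed=.1); m.set_gripper(.35,30); w=m.current_grip_width(); print(" grip",w)
    if not .4<w<.55: print("STOP grip"); m.set_gripper(.68); m.move_l([*g,.12]); return False
    m.move_l([*g,.13],max_speed=.25); m.move_ptp([*cell,.13],rot(A))
    z=B[s]+.0015
    m.move_l([*cell,z+.032],max_speed=.15); m.dwell(.2); f0=m.current_force()
    m.move_l([*cell,z],max_speed=.06); print(" place",m.current_ee_pos().round(4),"df",(m.current_force()-f0).round(1),m.current_grip_width())
    m.set_gripper(.68); m.move_l([*cell,.115],max_speed=.2); m.dwell(.15)
    r=see(name,cell,B[s]); print(" after",None if r is None else (r[0]-cell,r[1]),"t",m.current_time()); return True
E
python3 - <<'E'
from h import *
for n,g in (("right",(.5462,.147)),("middle",(.5588,.201))): print(n,spot(n,g))
c=spot("middle",(.5588,.201))[0]
pick_place("spacer_blue",c)
E
```

```text
right (array([0.54629593, 0.14743442]), [255, 186, 43, 42, 1397])Traceback (most recent call last):
  File "<stdin>", line 2, in <module>
  File "h.py", line 48, in spot
    ok=[j for j in range(1,len(st)) if 600<st[j,4]<3000]; j=min(ok,key=lambda j:np.linalg.norm(ce[j]-g))
                                                            ~~~^^^^^^^^^^^^^^^^^^^^^^^^^^^^^^^^^^^^^^^^^
ValueError: min() iterable argument is empty
```

```bash
python3 - <<'E'
s=open("h.py").read()
s=s.replace('mk=(D["p"].max(2)<75).astype(np.uint8);','v=D["p"].max(2); q=g.astype(int); t=np.median(v[q[1]-8:q[1]+8,q[0]-8:q[0]+8]); mk=(v<1.25*t+8).astype(np.uint8); mk[:q[1]-30]=mk[q[1]+30:]=0; mk[:,:q[0]-30]=mk[:,q[0]+30:]=0;')
open("h.py","w").write(s)
E
python3 - <<'E'
from h import *
for n,g in (("right",(.5462,.147)),("middle",(.5588,.201))): print(n,spot(n,g))
c=spot("middle",(.5588,.201))
if c[1][4]<1700 and max(c[1][2:4])<48: pick_place("spacer_blue",c[0])
E
```

```text
right (array([0.5462661 , 0.14738425]), [255, 186, 43, 42, 1389])
middle (array([0.55888189, 0.20192998]), [255, 185, 43, 41, 1403])
spacer_blue (array([ 0.45161741, -0.07110591]), 0.9242628640250975)
 grip 0.4538179735496707
 place [0.5586 0.2019 0.0089] df [ 1.  -0.2  0. ] 0.4518981385922423
 after (array([-0.00027025, -0.00053176]), 0.9126860046489549) t 24.6667
```

```bash
python3 - <<'E'
from h import *
mid=np.array([.55888,.20193]); rt=np.array([.54627,.14739])
for n,c in (("lens_blue",mid),("ring_blue",mid),("spacer_yellow",rt)):
    if not pick_place(n,c): break
E
```

```text
lens_blue (array([ 0.38427274, -0.16034398]), 0.9363778763317704)
lens_blue (array([ 0.38485594, -0.16035517]), 0.9471443156284093)
 grip 0.4428236887370588
 place [0.5587 0.2019 0.0229] df [0.1 1.  0.3] 0.44616562977170166
 after (array([0.00019741, 0.00105251]), 0.9898402022335012) t 33.3167
ring_blue (array([ 0.43145615, -0.24326629]), 0.9290306587166077)
 grip 0.4492710332062477
 place [0.5587 0.2019 0.0328] df [-0.2 -0.3  0.9] 0.44333051150764063
 after (array([0.00028549, 0.00181493]), 1.0348564233015016) t 41.8083
spacer_yellow (array([ 0.50974104, -0.2505513 ]), 0.9566650953875031)
 grip 0.4515336749211344
 place [0.546  0.1473 0.0089] df [-0.  -0.4  0.7] 0.4484371076699238
 after (array([-0.00043438, -0.00077482]), 0.9116127896220596) t 50.325
```

```bash
python3 - <<'E'
from h import *
rt=np.array([.54627,.14739])
for n in ("lens_yellow","ring_yellow"):
    if not pick_place(n,rt): break
m.move_ptp([.40,.13,.25],rot(np.pi/2)); m.dwell(.2)
p,d,k=snap("wrist","w2"); np.savez("w2.npz",p=p,d=d,**k); print(m.current_time())
E
```

```text
lens_yellow (array([ 0.60908362, -0.17466364]), 0.9579406219499669)
 grip 0.44673120946706674
 place [0.546  0.1474 0.0229] df [ 0.1 -1.1 -0.6] 0.4471970050759281
 after (array([-1.12459571e-05,  1.04319417e-03]), 1.0161408855764646) t 58.0333
ring_yellow (array([ 0.62163002, -0.0925336 ]), 0.9559231547836846)
 grip 0.4466081402025345
 place [0.546  0.1474 0.0329] df [-0.  -0.2 -1.3] 0.4455495907490759
 after (array([0.00010332, 0.00168471]), 1.0465966310430195) t 65.125
66.95
```

View pics/w2.png

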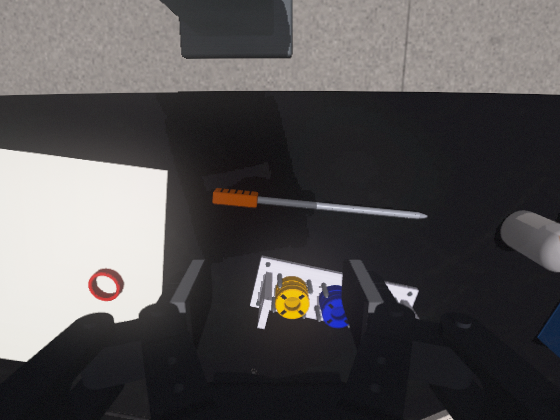

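```bash
python3 - <<'E'
from h import *
P={"right":(.54627,.14739),"middle":(.55888,.20193),"left":(.5733,.2558)}
for im in("right","middle"):
  k=dict(np.load(f"cell_{im}.npz")); r=[]
  for n,g in P.items():
    q=proj(k,[[*g,.008]])[0].astype(int)
    if not 32<q[1]<360: continue
    v=k["p"].max(2); t=np.median(v[q[1]-5:q[1]+5,q[0]-5:q[0]+5]); mk=np.zeros(v.shape,np.uint8); s=np.s_[q[1]-26:q[1]+27,q[0]-28:q[0]+29]
    hi=np.percentile(v[s],75); mk[s]=v[s]<(t+hi)/2
    _,lab,st,ce=cv2.connectedComponentsWithStats(mk); j=lab[q[1],q[0]]; X=at_z(k,ce[j],.008)[0,:2]; print(im,n,q,st[j],X.round(4)); r.append(X)
  d=r[-1]-r[0]; print("len",np.linalg.norm(d),"ang",np.arctan2(d[1],d[0]))
# holder from depth: end plate tops
for im in("middle","right"):
  k=dict(np.load(f"cell_{im}.npz")); X=cloud(k,k["d"]); s=X[(X[...,2]>.068)&(X[...,2]<.078)&(k["d"]>0)&(X[...,1]>.05)&(X[...,1]<.33)&(abs(X[...,0]-.56)<.06)]
  for lo,hi in((.05,.15),(.25,.33)):
    q=s[(s[:,1]>lo)&(s[:,1]<hi)]
    if len(q)>50: print(im,"plate top",len(q),cv2.minAreaRect(np.float32(q[:,:2]*1000)),np.median(q[:,2]))
k=dict(np.load("w2.npz")); C=at_z(k,[(235,198),(257,201),(426,215)],.011); print(C.round(4)); d=C[2]-C[1]; print(np.linalg.norm(d),np.arctan2(d[1],d[0]))
E
```

```text
right right [276 206] [ 255  186   43   42 1442] [0.5463 0.1475]
right middle [274 131] [ 251  107   52   51 1978] [0.5601 0.2   ]
right left [275  46] [ 249   20   50   52 2039] [0.5717 0.2571]
len 0.11254485233890867 ang 1.3425361319414357
middle right [277 271] [ 251  248   53   43 1468] [0.5466 0.1493]
middle middle [276 204] [ 255  184   44   42 1452] [0.5589 0.202 ]
middle left [277 129] [ 252  105   46   47 1685] [0.5716 0.2568]
len 0.11038867559146587 ang 1.3419267357278999
middle plate top 887 ((539.0711669921875, 116.6884536743164), (10.395500183105469, 36.29690170288086), 76.52102661132812) 0.07313817328856466
middle plate top 1284 ((578.9867553710938, 288.06329345703125), (8.372697830200195, 36.29898452758789), 76.85254669189453) 0.07320755727927737
right plate top 950 ((539.28271484375, 116.63838958740234), (9.194072723388672, 35.878780364990234), 76.99574279785156) 0.07312583329058975
[[0.4275 0.0821 0.011 ]
 [0.4311 0.1073 0.011 ]
 [0.4481 0.3047 0.011 ]]
0.19811707070918588 1.48457344748125
```

```bash
python3 - <<'E'
from h import *
a=1.4846-np.pi/2; g=np.array([.4275,.0821])
m.set_gripper(.55,70); m.move_ptp([*g,.13],rot(a)); m.dwell(.2)
p,d,k=snap("wrist","rod1")
h=cv2.cvtColor(p,cv2.COLOR_RGB2HSV); mk=((h[...,0]>3)&(h[...,0]<20)&(h[...,1]>140)&(h[...,2]>50)).astype(np.uint8)
mk=cv2.morphologyEx(mk,cv2.MORPH_CLOSE,np.ones((9,9))); _,lab,st,ce=cv2.connectedComponentsWithStats(mk); j=1+np.argmax(st[1:,4])
print(st[j],ce[j],proj(k,[[*g,.022]])); c=at_z(k,ce[j],.018)[0]
X=cloud(k,d); q=X[(lab==j)&(X[...,2]>.017)]; r=cv2.minAreaRect(np.float32(q[:,:2]*1000)); print(c,r,np.median(q[:,2]))
cv2.imwrite("pics/rod1.png",p[:,:,::-1])
E
```

```text
[ 265  169   20   68 1239] [274.49878935 203.46811945] [[276.27864796 206.55941215]]
[0.42624969 0.0835286  0.018     ] ((428.7443542480469, 106.77508544921875), (97.33964538574219, 13.661701202392578), 84.70858764648438) 0.02313320433157958
```

View pics/rod1.png

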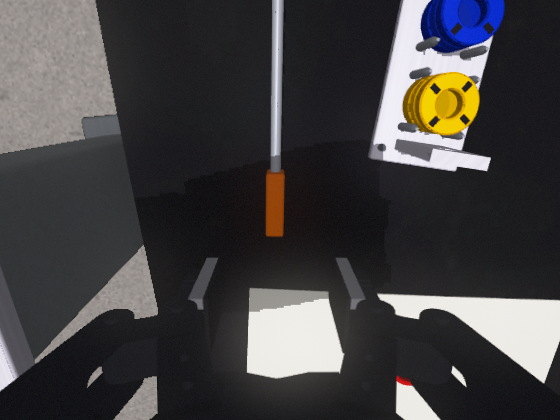

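```bash
python3 - <<'E'
from h import *
a=1.481-np.pi/2; g=np.array([.4265,.0832])
m.move_l([*g,.06],rot(a)); m.move_l([*g,.005],max_speed=.08); m.set_gripper(.05,80); print("grip",m.current_grip_width(),m.current_ee_pos().round(4))
m.move_l([*g,.16],max_speed=.15)
hd=1.342; u=np.array([np.cos(hd),np.sin(hd)]); e=np.array([.5590,.2022])-.092*u
pre=e-.253*u; m.move_ptp([*pre,.16],rot(hd-np.pi/2)); m.move_l([*pre,.048],max_speed=.1); m.dwell(.4)
p,d,k=snap("wrist","rod2"); np.savez("rod2.npz",p=p,d=d,**k); print(pre,m.current_ee_pos(),m.current_grip_width(),m.current_time())
snap("scene","sc2")
E
```

```text
grip 0.14224293838109311 [0.4268 0.0832 0.0056]
[ 0.48075214 -0.13380933] [ 0.48078631 -0.13384002  0.04807352] 0.14374899930520482 74.4833
```

View pics/rod2.png

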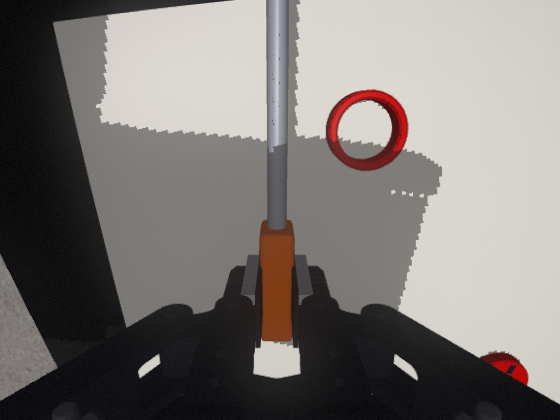

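View pics/sc2.png

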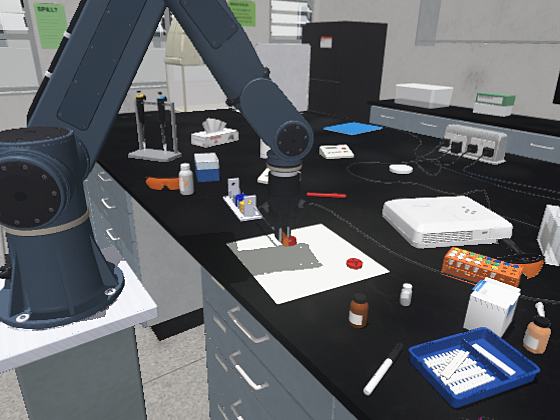

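```bash
python3 - <<'E'
from h import *
k=dict(np.load("rod2.npz")); X=cloud(k,k["d"]); mk=(X[...,2]>.035)&(k["d"]>0)
hd=1.342; u=np.array([np.cos(hd),np.sin(hd)]); n=np.array([u[1],-u[0]]); C=np.array([.5590,.2022])
P=[];Z=[]
for v in range(8,212,4):
    c=np.where(mk[v,230:330])[0]+230
    if len(c)<8: continue
    P.append(((c.min()+c.max())/2,v)); Z.append(np.percentile(X[v,c,2],90))
Y=at_z(k,P,.054)[:,:2]-C; s=Y@u; l=Y@n; f=np.polyfit(s,l,1); print(len(P),"lat slope",f,"resid",np.std(l-np.polyval(f,s)),"span",s.min(),s.max())
fz=np.polyfit(s,Z,1); print("z slope",fz[0],"z mean",np.mean(Z))
print("lateral at -.092,+.092 if extrapolated along axis:",np.polyval(f,[-.345,-.122,-.092,.092]))
col=k["p"][:,277].astype(int); print([ (v,col[v].tolist()) for v in range(210,236,3)])
sh=at_z(k,[277,224],.060)[0,:2]-C; print("shoulder s",sh@u)
E
```

```text
51 lat slope [0.0048382  0.00151615] resid 9.2105854234119e-05 span -0.3125417753244668 -0.23757195196496042
z slope -0.0006834112521904524 z mean 0.05906983477093238
lateral at -.092,+.092 if extrapolated along axis: [-0.00015303  0.00092589  0.00107104  0.00196126]
[(210, [94, 93, 98]), (213, [94, 94, 99]), (216, [93, 93, 97]), (219, [91, 91, 97]), (222, [93, 92, 97]), (225, [93, 93, 98]), (228, [92, 93, 97]), (231, [96, 55, 34]), (234, [100, 53, 29])]
shoulder s -0.31750954835306516
```

```bash
python3 - <<'E'
from h import *
hd=1.342; u=np.array([np.cos(hd),np.sin(hd)]); n=np.array([u[1],-u[0]])
pre=np.array([.480752,-.133809]); R=rot(hd+.0045-np.pi/2); z=.048
m.move_l([*pre,z],R,max_speed=.05); m.dwell(.3); f0=m.current_force(); t0=m.current_ft_torque()
adv=0
while adv<.232:
    adv+=.01 if adv<.215 else .002
    m.move_l([*(pre+adv*u),z],max_speed=.06); f=m.current_force()-f0; q=m.current_ee_pos()
    fa,fl=f[:2]@u,f[:2]@n; err=adv-(q[:2]-pre)@u
    if adv>.1 or abs(fa)>2: print(round(adv,3),"fa %.1f fl %.1f fz %.1f err %.4f"%(fa,fl,f[2],err))
    if abs(fa)>8 or abs(fl)>15 or abs(f[2])>15: break
p,d,k=snap("wrist","rod3"); np.savez("rod3.npz",p=p,d=d,**k); print(m.current_grip_width(),m.current_time())
E
```

```text
0.11 fa 0.4 fl -0.2 fz -0.7 err -0.0004
0.12 fa -0.4 fl -1.0 fz -1.6 err -0.0003
0.13 fa -0.9 fl -1.3 fz -0.3 err -0.0004
0.14 fa 0.6 fl -0.7 fz -1.2 err -0.0004
0.15 fa -0.9 fl 0.7 fz -1.0 err -0.0003
0.16 fa -1.2 fl -1.5 fz -1.8 err -0.0004
0.17 fa 0.1 fl -0.7 fz -0.6 err -0.0003
0.18 fa -0.2 fl -0.2 fz -1.0 err -0.0004
0.19 fa -0.1 fl -0.0 fz -0.7 err -0.0003
0.2 fa -0.7 fl -1.0 fz -1.0 err -0.0003
0.21 fa -0.3 fl -1.0 fz -0.7 err -0.0004
0.22 fa 0.2 fl -0.0 fz -0.4 err -0.0004
0.222 fa 0.7 fl -0.7 fz -0.2 err -0.0000
0.224 fa -0.3 fl -1.3 fz 0.0 err -0.0001
0.226 fa 0.3 fl -0.3 fz -0.7 err -0.0001
0.228 fa -0.5 fl -0.7 fz -0.7 err -0.0001
0.23 fa -13.2 fl -0.2 fz 3.1 err 0.0016
0.14054195388768775 83.35
```

View pics/rod3.png

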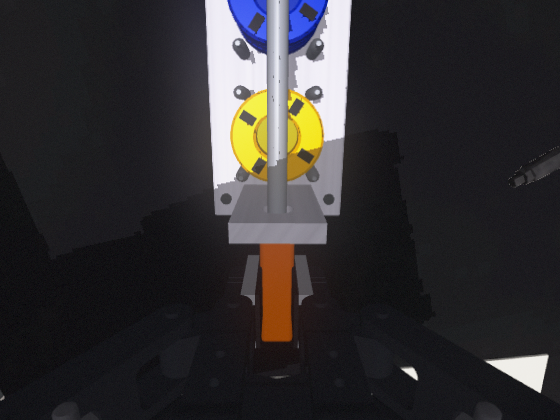

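```bash
python3 - <<'E'
from h import *
q=m.current_ee_pos(); m.move_l([q[0],q[1],q[2]-.002],max_speed=.02); m.dwell(.2); m.set_gripper(.5); m.dwell(.3)
q=m.current_ee_pos(); m.move_l([q[0],q[1],.16],max_speed=.12)
m.move_ptp([.48,.10,.28],rot(np.pi/2)); m.dwell(.3)
p,d,k=snap("wrist","end"); np.savez("end.npz",p=p,d=d,**k); print(m.current_time())
X=cloud(k,d); hd=1.342; u=np.array([np.cos(hd),np.sin(hd)]); n=np.array([u[1],-u[0]]); C=np.array([.5590,.2022])
h=cv2.cvtColor(p,cv2.COLOR_RGB2HSV); mk=(h[...,0]>3)&(h[...,0]<18)&(h[...,1]>140)&(h[...,2]>50)&(np.linalg.norm(X[...,:2]-(C-.117*u),axis=2)<.05)
s=(X[mk][:,:2]-C)@u; print(mk.sum(),"grip s",np.percentile(s,[2,98]),"z",np.percentile(X[mk][:,2],[50,95]))
E
```

```text
87.525
717 grip s [-0.14161668 -0.09430444] z [0.06227568 0.0639308 ]
```

View pics/end.png

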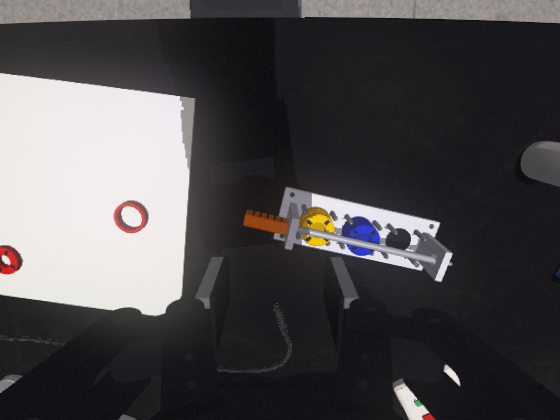

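```bash
python3 -c "
from bench import manip as m
print(m.current_force().round(1)); m.sign_off()"
```

```text
[-0.6 -0.5 -0.1]
the job is handed in; nothing more can be done
```

The job is handed in at about 88 s on the robot's clock, with both stacks built and the locking rod in place.

**Stacks:** Only the blue and yellow lens blanks were on the mat. I built blue (spacer, blank, ring) in the middle cell and yellow in the right cell. The blue blank had been knocked about 55 mm aside before I reached it. The close-up look before the pick found it at its new place. Checks right after each placing put every part within about 2 mm of its cell's centre.

**Rod:** I pushed it in from the holder's -y end. The push stopped with 13 N of contact as the shoulder met the end plate, and I let go. In the last picture the shaft runs over both stacks, the tip shows past the far eyelet, and the grip's front face measures about 2 mm from the plate.

**Other checks:**
- The gripper was clear of everything, and the wrist force was near zero.
- I did not measure the bottles and the vial again at the end, but the arm never worked near them.
- The network detections were unreliable for some parts, so I checked them against the pictures and took the positions from my own fits.
- My first estimate of the holder's angle was 16 mrad off. I corrected it from the plate tops and the spots on the cell floors before inserting the rod.

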